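# Slide a test coupon under a spring clip

### The arm

A 7-joint arm with a two-finger parallel gripper is mounted at the origin on a cart in front of the work surface, level with it; the furniture and walls round the work are solid. World frame = base frame: x ahead of the robot, y to its left, z up, the work surface at z = 0. Lengths are in mm, angles in rad, forces in N, time in s.
With the tool pointing down it reaches from about 400 to 875 mm from the base axis. Payload 4.4 kg.
Tool frame: the origin (TCP) lies on the centre line of the jaws, within the pads' length; the fingertips stand 25 mm ahead of it and the grasp point (between the pads) lies 6 mm ahead of it (ctrl.finger_overhang is the distance from the TCP to the fingertips, in mm); z points along the fingers, y is the line along which they close (so a half turn about z gives the same grasp; the last joint's range is limited). The gripper opens to 85 mm and grips with 20 to 120 N. Pads are 22 mm wide; open, the fingers measure 114 mm over their backs; the gripper's body (76 mm by 85 mm) begins 54 mm behind the grasp point. The pads swing forward as they close: fully open they stand 13 mm farther back than shut.
Start: joints at [1.104, 0.628, 0.038, 1.517, -0.027, 0.996, -0.02], TCP at [253.628, -598.49, 256.313] pointing down, gripper open.
Joint ranges: [-3.06, 3.06], [-0.37, 2.12], [-1.25, 1.32], [0.18, 2.47], [-1.1, 4.24], [0.23, 1.98], [-2.94, 2.94]. Speed limits (rad/s): [2.57, 2.57, 3.14, 3.14, 3.14, 3.14, 3.14].

### API

Orientations are given as [roll, pitch, yaw] about the fixed x, y, z axes, in that order (R = Rz(yaw) Ry(pitch) Rx(roll)).
In Python, from cell import ctrl gives the robot as it stands. The module is installed in compiled form; this text tells all that it offers.
- The arm moves only by the tool play_rows, never from a script. Its argument "targets" is a list of rows, each a list of 5 numbers: the closure, from 0 (fully open) to 1 (shut), then the shift along the tool's x, y, z in cm, then the turn about the tool's z in degrees. In form: [[gripper, dx, dy, dz, spin], ...]. A call has 1 to 10 rows; each row is the pose to reach, as a shift and turn from the pose commanded when the call began, along the tool's axes at that moment; what a row does not reach only later rows make up. A row lasts 1/10 s, in which the tool goes at most 50 mm and 8.59 degrees, less where a joint would pass 70% of its speed; a pose out of reach is approached as far as the arm can. A call with a gripper value outside its range is refused whole. The fingers move at their own pace and stop on an object; the grip force is fixed at half the most. Time passes only in rows, so rows that repeat a pose let the fingers close. It gives the time, the measured TCP pose, the force, the opening and the grip force at its end, in the units of the state.
- ctrl.read_state(): the state, without advancing time (a new reading comes with each control period).
- ctrl.get_image(name): name is "scene" or "top" or "wrist"; returns (picture, depth): 480x640x3 uint8, red, green, blue; 480x640 float32, mm along the optical axis (not along the pixel's ray), 0 where there is no reading.
- ctrl.calibration(name): a dict with "vfov" (degrees; the focal length in pixels is half the picture's height over the tangent of half this angle, whatever the lens; pixels are square), "cx", "cy" (the principal point, pixels), "extrinsics" (4x4, takes a point from camera to world coordinates); the wrist camera has in their place "mount" (4x4, takes a point from camera to tool coordinates, whose origin is the TCP and whose axes are the flange's). Camera axes: x right, y down, z forward; pixel columns grow to the right and rows downward; lengths in mm; the calibration is good to about 2 mm. A picture is of the moment at which its call begins: read the wrist's pose just before it. calibration takes no time and is no camera call.
- ctrl.finish_job(): hands the job in; it is judged then, once.
Trained networks look in the newest picture that a camera, given by its name, has taken for a name from the list of things; names that differ only in an ending like _2 or _b are one class to them, and where a whole thing is asked for, a point or a joint stands for the part that bears it (a point fixed in the world has none). Each returns a list of dicts, best first, with "confidence" (0 to 1); they miss things now and then, are a little off and sometimes report something else, mostly with a low value. They report only what shows in the picture. A call takes as long as a camera call. They do not tell look-alikes from the thing itself.
- ctrl.search_frame(camera, name): "bbox" ([left, top, right, bottom] in pixels, round what is visible of it).
- ctrl.trace(camera, name): "pixels" (480x640 bool, what is visible of it) and "bbox" ([left, top, right, bottom] in pixels, round what is visible of it).
The state is a dict: "clock": time; "qpos": joint angles; "qd": joint speeds; "tau": joint torques, N m; "eef_pos": TCP position; "tool_rot": TCP orientation; "force": force on the tool from outside, world axes, zero at the start; "torque": the same for the moment, N m; "width": finger opening in mm; "gripper_force": force on a finger pad.
Only numpy, scipy, OpenCV 4.12 (cv2) and the standard library are available. Lean on these libraries where they do the work, as an engineer would, in place of code of your own. Each camera call takes 0.05 s, during which the arm holds its last target. There are 200 camera calls.

### The job

Load the steel test coupon into its clamping fixture without gripping or lifting anything: press the tail of the spring clip down with one fingertip so that its nose rises, and while you keep it down, push the coupon by its upturned lip with the other fingertip along the slideway, under the nose, until it is fully home against the end stop. Then take the fingers away so that the clip closes on the coupon, and leave the bearing, the bushing and the star knob where they are.

Things in the scene. Friction and masses are not known exactly. Their poses are not given: they have to be found in the camera images.
- fixture: Fixed clamping fixture on a grey-painted base plate, its x -115 to +85 mm, y -42 to +90 mm, 8 mm thick. Origin on the table surface; x is the direction in which the coupon is pushed, z up. Centred on y = 0 lies a dark steel slideway, top 14 mm above the table, x -106 to +80 mm, between two rails (inner faces at y = +-26.5 mm, tops 22 mm above the table, x -95 to +65 mm).
- stop (a point): Middle of the end stop's face (at x = +65 mm of the fixture, 21 mm above the table): a dark block across the far end of the slideway, 28 mm high over the table, against which the coupon's front edge comes home.
- shaft (a point): Point on the clip's shaft, which runs along the fixture's x at y = +36 mm, 28 mm above the table (this point at x = 0). Its bearing blocks, at x = -111, +12 and +63 mm, 7 mm thick, reach out to y = +44 mm and 35 mm above the table.
- clip (a joint): Spring clip rocking on the shaft (rad): 0 = closed, nose 2 mm above the slideway, blocking the coupon; grows as the tail is pressed and the nose rises; hard limit 0.32. About 5 N on the middle of the tail begins to move it, about 9 N holds it at 0.25. The nose clears the coupon above about 0.13; closed upon the coupon it reads about 0.1.
- clip_tail (a point): Middle of the top of the clip's tail, a steel plate beside the slideway, fixture x -108 to -2 mm, y +38 to +80 mm; press it at y over 46 mm. This point: x -55, y +58 mm, 35 mm above the table when closed, the plate then rising outward by 0.26 rad; at joint 0.2 about 31 mm above the table, at 0.26 level. A fingertip can slide along it while pressing.
- clip_nose (a point): Middle of the underside of the clip's nose, a 12 x 12 mm foot on an arm over the slideway, at x = +44, y = -4 mm of the fixture; 16 mm above the table when closed.
- coupon: Loose steel coupon, about 150 g: flat plate 85 (x) x 50 (y) x 6 mm, its rear edge bent up into a lip 5 mm thick, 50 mm wide, 26 mm high over the underside. Origin at the middle of the underside, axes like the fixture's. It starts on the slideway between the rails, front edge short of the nose, 30 to 50 mm short of home; home, its origin is at x = +22.5 mm of the fixture.
- coupon_lip (a point): Middle of the top edge of the coupon's lip, on its rear face (the face to be pushed, looking along -x), 40 mm above the table; the face reaches down to the slideway.
- bearing: Bystander: loose ball bearing 52 mm across, 15 mm high, on the table to the right of the fixture (its -y side). Origin at the middle of its underside.
- bushing: Bystander: loose brass bushing 36 mm across, 30 mm high, on the table to the right of the fixture, nearer the robot than the bearing. Origin at the middle of its underside.
- star_knob: Bystander: loose black star knob with brass insert, 46 mm across, 26 mm high, on the table to the left of the fixture (beyond the clip's tail). Origin at the middle of its underside.
Things that resemble listed ones, but are neither listed nor needed, are in the scene too. Of the things like the coupon, leave any that is blue; of the rest the smaller one is meant.

How it is judged (in metres and radians):
On the way, in this order (a step that is already met when the one before it is completed fails the run):
1. the clip's tail is pressed down and its nose raised while the coupon is still short of it (value of joint clip above 0.12 rad and x of coupon in the frame of fixture below 0 m), for 0.1 s.
2. with the clip still held down, the coupon is pushed home against the end stop (value of joint clip above 0.12 rad and x of coupon in the frame of fixture above 0.0195 m), for 0.05 s.
At the end, for the whole second after the job is handed in: the coupon lies flat on the slideway, fully home (front edge within 3 mm of the end stop) and at rest, and the released clip is closed upon it (joint between 0.06 and 0.125) (x of coupon in the frame of fixture above 0.0195 m and z of coupon in the frame of fixture below 0.016 m and angle between coupon's own z axis and vertical below 0.05 rad and value of joint clip between 0.06 and 0.125 rad and linear speed of coupon below 0.01 m/s); the robot touches nothing.
It fails at once if the coupon is lifted or tipped instead of pushed (z of coupon in the frame of fixture above 0.02 m or angle between coupon's own z axis and vertical above 0.2 rad).
It fails at once if the bearing, the bushing or the star knob is disturbed (moved over 15 mm) (distance of any of bearing, bushing, star_knob from where it was at the start of the episode above 0.015 m).
It also fails if it takes over 38 s, if anything falls off the work surface, if the arm or the gripper's body presses on something with over 40 N, if the wrist force passes 120 N, or if a joint passes its speed limit or range.

## Working session

There is one attempt and no reset: what is moved stays moved. The work goes in short steps, Python scripts to look and compute and a tool call to move; the robot and the scene stay as the last step left them, time stands still between calls to the robot, and variables do not carry over. Pictures are saved under pics/ and viewed, at most 10 in all, crops included, and the job is handed in when it is done.

Besides the shell and the picture viewer there is one more tool, called after ">>>" as a command line: name --pt "numbers of a row" for each row, then --argument value for the rest. play_rows: Moves the arm, as the interface text tells. Its arguments: {"type":"object","properties":{"targets":{"type":"array"}},"required":["targets"]}

```bash
mkdir -p pics
cat > h.py <<'E'
import numpy as np, cv2
from cell import ctrl
def K(n):
    c=ctrl.calibration(n); f=240/np.tan(np.radians(c["vfov"])/2); return f,c["cx"],c["cy"],c
def cloud(n,d,st=None):
    f,cx,cy,c=K(n); v,u=np.mgrid[:480,:640]
    P=np.stack([(u-cx)/f*d,(v-cy)/f*d,d,np.ones_like(d)],-1)
    E=np.array(c["extrinsics"]) if "extrinsics" in c else st@np.array(c["mount"])
    return (P@E.T)[...,:3]
E
python3 - <<'E'
from h import *
s=ctrl.read_state(); print({k:np.round(v,3) for k,v in s.items()})
for n in("top","scene"):
    im,d=ctrl.get_image(n); cv2.imwrite(f"pics/{n}0.png",im[...,::-1]); np.save(n+"0.npy",d); P=cloud(n,d)
    print(n,ctrl.calibration(n))
    for t in("coupon","fixture","clip_tail","bearing","bushing","star_knob"):
        for r in ctrl.trace(n,t)[:4]:
            m=r["pixels"]&(d>0); print(t,round(r["confidence"],2),np.round(r["bbox"]),np.round(np.median(P[m],0)) if m.any() else None)
E
```

```text
{'clock': np.float64(0.0), 'qpos': array([ 1.104,  0.629,  0.038,  1.518, -0.027,  0.996, -0.02 ]), 'qd': array([-0.003, -0.002, -0.   ,  0.   , -0.001, -0.001,  0.001]), 'tau': array([ 0.0000e+00, -5.6340e+01,  1.2260e+00, -1.9345e+01,  1.1000e-02,
        1.0000e-02, -0.0000e+00]), 'eef_pos': array([ 253.43 , -597.939,  255.39 ]), 'tool_rot': array([-3.14 ,  0.   ,  0.401]), 'force': array([ 0.749,  0.862, -0.201]), 'torque': array([-0.024,  0.065, -0.065]), 'gripper_force': np.float64(0.0), 'width': np.float64(85.296)}
top {'vfov': 54.500778427621164, 'cx': 319.0255262748591, 'cy': 238.26457145533962, 'extrinsics': array([[ 1.74962696e-02, -9.85262361e-01,  1.70152757e-01,
         3.89536858e+02],
       [-9.99799981e-01, -1.88893796e-02, -6.57188733e-03,
        -2.65599530e+01],
       [ 9.68911325e-03, -1.70003740e-01, -9.85395783e-01,
         1.05236853e+03],
       [ 0.00000000e+00,  0.00000000e+00,  0.00000000e+00,
         1.00000000e+00]])}
coupon 0.88 [440. 260. 483. 283.] [ 504. -351.    7.]
coupon 0.77 [232. 261. 276. 319.] [454. 108.   8.]
coupon 0.67 [346. 240. 372.
[... 627 characters left out ...]
-2.08084694e-02, -8.13811758e-01, -5.80755912e-01,
         6.49270824e+02],
       [ 0.00000000e+00,  0.00000000e+00,  0.00000000e+00,
         1.00000000e+00]])}
coupon 0.93 [263. 291. 336. 333.] [451. 115.   8.]
coupon 0.86 [334. 219. 381. 245.] [ 523. -124.   21.]
coupon 0.58 [407. 191. 445. 213.] [ 503. -343.    8.]
fixture 0.65 [292. 208. 401. 281.] [516. -70.  11.]
clip_tail 0.9 [316. 215. 373. 261.] [513. -74.  34.]
bearing 0.6 [362. 199. 386. 214.] [ 576. -234.   14.]
bushing 0.87 [384. 211. 404. 233.] [ 501. -220.   21.]
star_knob 0.77 [266. 252. 293. 271.] [577.  43.  14.]
star_knob 0.7 [333. 220. 378. 246.] [ 523. -122.   21.]
star_knob 0.69 [291. 208. 401. 280.] [520. -72.  11.]
```

Run:
```python
import cv2,numpy as np
a=cv2.imread("pics/top0.png")[190:330,220:500]; b=cv2.imread("pics/scene0.png")[185:345,250:460]
a=cv2.resize(a,(560,280),interpolation=2); b=cv2.resize(b,(400,305),interpolation=2)
c=np.zeros((590,600,3),np.uint8); c[:280,:560]=a; c[282:587,:400]=b; cv2.imwrite("pics/c0.png",c)
```

```text
(no output)
```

View pics/c0.png

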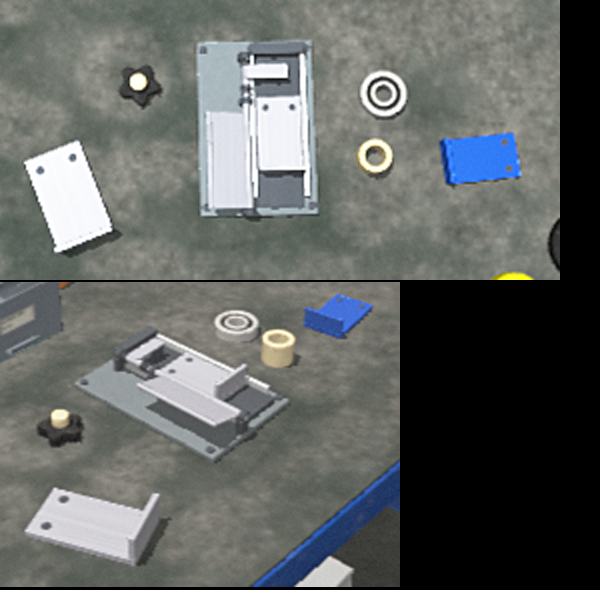

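Run:
```python
from h import *
print(ctrl.finger_overhang)
d=np.load("top0.npy"); P=cloud("top",d); z=P[...,2]
ok=(d>0)&(abs(P[...,0]-540)<140)&(abs(P[...,1]+90)<105)
print("table z",np.median(z[ok&(z<4)]))
m=(ok&(z>4.5)).astype(np.uint8)
n,l,s,c=cv2.connectedComponentsWithStats(m); k=1+np.argmax(s[1:,4]); q=P[l==k]
q=q[q[:,2]<12]
r=cv2.minAreaRect(q[:,:2].astype(np.float32)); print(r, cv2.boxPoints(r).round())
# lip: high points
h=ok&(z>33); print(np.c_[P[h].round(0)][::max(1,h.sum()//40)])
print(ctrl.calibration("wrist"))
```

```text
25.0
table z 0.15918533955255043
((538.3645629882812, -101.1349105834961), (202.51351928710938, 135.29055786132812), 2.2590065002441406) [[ 435.  -38.]
 [ 440. -173.]
 [ 642. -165.]
 [ 637.  -30.]]
[[ 617.  -82.   34.]
 [ 604. -122.   33.]
 [ 599. -115.   35.]
 [ 595. -129.   33.]
 [ 590. -113.   35.]
 [ 563.  -87.   34.]
 [ 545.  -49.   41.]
 [ 543.  -64.   40.]
 [ 538.  -47.   41.]
 [ 537.  -60.   40.]
 [ 532.  -47.   41.]
 [ 531.  -65.   36.]
 [ 525.  -54.   43.]
 [ 524.  -71.   36.]
 [ 519.  -56.   37.]
 [ 514.  -45.   41.]
 [ 513.  -67.   35.]
 [ 508.  -50.   40.]
 [ 506.  -67.   36.]
 [ 501.  -52.   41.]
 [ 499.  -65.   39.]
 [ 494.  -47.   44.]
 [ 493.  -65.   38.]
 [ 488.  -45.   41.]
 [ 489. -124.   40.]
 [ 487.  -74.   33.]
 [ 488. -144.   39.]
 [ 485. -111.   37.]
 [ 482.  -65.   38.]
 [ 477.  -63.   40.]
 [ 473.  -54.   38.]
 [ 471.  -72.   36.]
 [ 466.  -61.   39.]
 [ 462.  -50.   41.]
 [ 460.  -68.   36.]
 [ 456.  -57.   40.]
 [ 454.  -70.   37.]
 [ 452.  -90.   35.]
 [ 447.  -68.   35.]
 [ 442.  -48.   40.]
 [ 437.  -92.   34.]]
{'vfov': 64.23638656484049, 'cx': 317.04737645852333, 'cy': 235.90285274315045, 'mount': array([[-3.28739349e-05, -9.45819975e-01, -3.24691506e-01,
         8.26720520e+01],
       [ 9.99999968e-01, -1.12933805e-04,  2.27727284e-04,
         4.42249993e-01],
       [-2.52057661e-04, -3.24691488e-01,  9.45819948e-01,
        -1.17114484e+02],
       [ 0.00000000e+00,  0.00000000e+00,  0.00000000e+00,
         1.00000000e+00]])}
```

>>> play_rows --pt "0.45 3.9 -3.7 0.5 2" --pt "0.45 7.8 -7.4 1 4" --pt "0.45 11.7 -11.2 1.5 6" --pt "0.45 15.6 -15 2 8" --pt "0.45 19.5 -18.7 2.5 10" --pt "0.45 23.4 -22.4 3 12.5" --pt "0.45 27.3 -26.2 3.5 15" --pt "0.45 31.2 -29.9 4 17" --pt "0.45 35.1 -33.6 4.5 19" --pt "0.45 39.1 -37.4 5 20.7"

```text
clock: 1.7
eef_pos: [451.3, -139.4, 210.5]
tool_rot: [3.141, -0.001, 0.038]
force: [1.2, -0.9, 0.7]
width: 47.2
gripper_force: 0.0
```

>>> play_rows --pt "0.45 0 0 0 0" --pt "0.45 0 0 0 0" --pt "0.45 0 0 0 0"

```text
clock: 2.0
eef_pos: [450.1, -142.5, 210.5]
tool_rot: [3.141, -0.0, 0.038]
force: [0.2, 0.4, 0.3]
width: 47.0
gripper_force: 0.0
```

Run:
```python
from h import *
from scipy.spatial.transform import Rotation as R
s=ctrl.read_state(); T=np.eye(4); T[:3,:3]=R.from_euler("xyz",s["tool_rot"]).as_matrix(); T[:3,3]=s["eef_pos"]
im,d=ctrl.get_image("wrist"); cv2.imwrite("pics/w1.png",im[...,::-1]); np.save("w1.npy",d); np.save("T1.npy",T)
print(s["eef_pos"],s["tool_rot"],s["width"],s["clock"],s["force"])
P=cloud("wrist",d,T)
for t in("coupon","clip_tail","fixture","clip_nose"):
    for r in ctrl.trace("wrist",t)[:2]:
        m=r["pixels"]&(d>0); q=P[m]; print(t,round(r["confidence"],2),np.round(r["bbox"]),np.round(np.median(q,0)))
        if t in("coupon","fixture"): 
            rr=cv2.minAreaRect(q[q[:,2]<28,:2].astype(np.float32)); print(rr)
        if t=="coupon":
            l=q[(q[:,2]>34)&(q[:,2]<46)]; print("lip",len(l),np.percentile(l,[2,50,98],axis=0).round(1) if len(l) else 0)
```

```text
[ 450.13478606 -142.49007707  210.47121068] [ 3.14074558e+00 -2.23499494e-05  3.79725559e-02] 47.00287043205389 2.0 [0.21434635 0.39112361 0.32855708]
coupon 0.96 [262.  51. 332. 173.] [ 529. -124.   20.]
((529.929443359375, -124.29249572753906), (82.22045135498047, 51.027313232421875), 2.7518367767333984)
lip 511 [[ 484.7 -149.5   35.6]
 [ 487.9 -126.3   39.2]
 [ 490.7 -102.5   40.9]]
coupon 0.78 [  3. 115.  93. 270.] [446.  99.   7.]
((447.6295471191406, 123.95622253417969), (115.20689392089844, 99.61483001708984), 23.144357681274414)
lip 13 [[398.1  70.5  34. ]
 [402.2  96.2  34.1]
 [416.2 110.6  35. ]]
clip_tail 0.82 [177.   1. 308. 221.] [511. -73.  33.]
fixture 0.61 [173.   1. 354. 229.] [532. -89.  20.]
((518.5048828125, -97.95501708984375), (171.58984375, 136.66348266601562), 2.269134044647217)
clip_nose 0.62 [180.   2. 309. 224.] [511. -73.  33.]
```

View pics/w1.png

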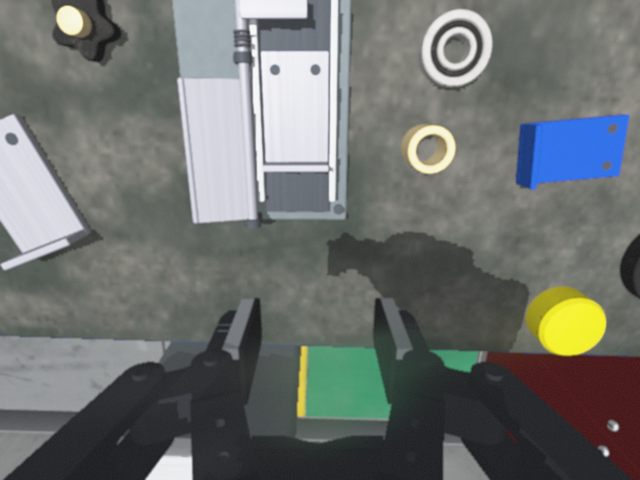

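>>> play_rows --pt "0.45 0.8 -2 1 0" --pt "0.45 1.6 -4.1 3 0" --pt "0.45 1.6 -4.1 6 0" --pt "0.45 1.6 -4.1 9 0" --pt "0.45 1.6 -4.1 11.5 0" --pt "0.45 1.6 -4.1 13.5 0" --pt "0.45 1.6 -4.1 13.5 0" --pt "0.45 1.6 -4.1 13.5 0"

```text
clock: 3.05
eef_pos: [464.8, -100.2, 75.4]
tool_rot: [3.142, 0.0, 0.038]
force: [0.6, -0.3, -0.3]
width: 47.1
gripper_force: 0.0
```

Run:
```python
from h import *
s=ctrl.read_state(); print(s["eef_pos"],s["tool_rot"],s["force"])
im,d=ctrl.get_image("wrist"); cv2.imwrite("pics/w2.png",im[...,::-1])
im,d=ctrl.get_image("scene"); cv2.imwrite("pics/s2.png",cv2.resize(im[170:310,250:450,::-1],(800,560),interpolation=2))
```

```text
[ 464.76567646 -100.21171779   75.40776693] [3.14157642e+00 4.64298355e-04 3.83396081e-02] [ 0.64156825 -0.33208766 -0.31107837]
```

View pics/w2.png

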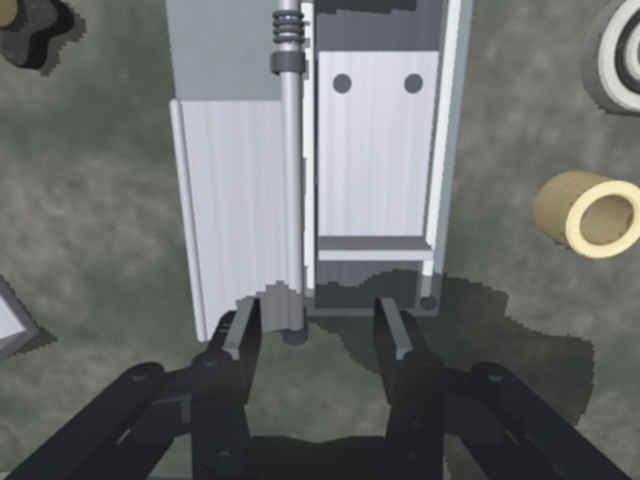

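View pics/s2.png

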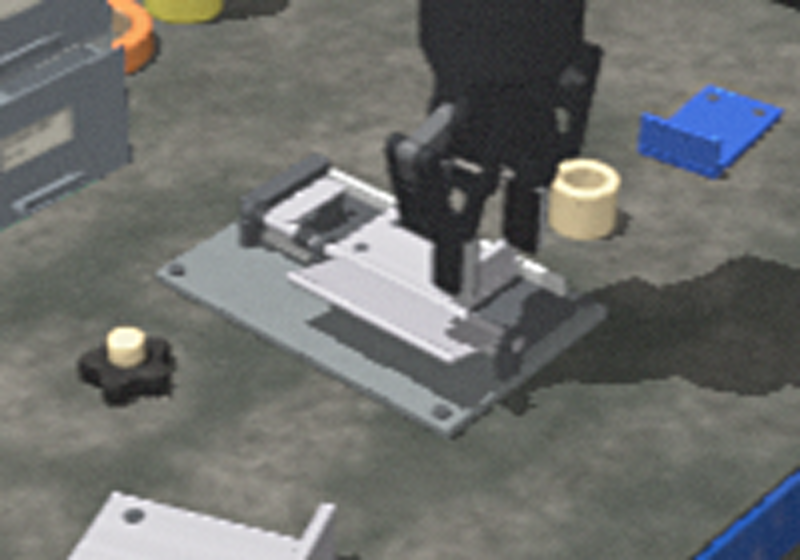

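>>> play_rows --pt "0.45 0 0 0.5 0" --pt "0.45 0 0 1 0" --pt "0.45 0 0 1 0" --pt "0.45 0 0 1 0"

```text
clock: 3.55
eef_pos: [464.8, -99.5, 65.3]
tool_rot: [-3.142, 0.0, 0.04]
force: [-0.1, -0.1, 0.1]
width: 47.1
gripper_force: 0.0
```

>>> play_rows --pt "0.45 0 0 0.3 0" --pt "0.45 0 0 0.3 0" --pt "0.45 0 0 0.3 0"

```text
clock: 3.85
eef_pos: [464.8, -99.6, 62.2]
tool_rot: [-3.142, 0.0, 0.04]
force: [0.5, 0.6, 0.3]
width: 46.9
gripper_force: 0.0
```

>>> play_rows --pt "0.45 0 0 0.3 0" --pt "0.45 0 0 0.3 0" --pt "0.45 0 0 0.3 0"

```text
clock: 4.15
eef_pos: [464.8, -99.6, 59.2]
tool_rot: [-3.142, 0.0, 0.039]
force: [0.1, -0.5, -0.1]
width: 47.0
gripper_force: 0.0
```

>>> play_rows --pt "0.45 0 0 0.3 0" --pt "0.45 0 0 0.3 0" --pt "0.45 0 0 0.3 0"

```text
clock: 4.45
eef_pos: [465.1, -99.5, 56.5]
tool_rot: [-3.142, -0.001, 0.04]
force: [-0.4, -0.9, 5.5]
width: 47.1
gripper_force: 2.6
```

>>> play_rows --pt "0.45 0 0 0.2 0" --pt "0.45 0 0 0.2 0" --pt "0.45 0 0 0.2 0"

```text
clock: 4.75
eef_pos: [465.1, -99.1, 54.7]
tool_rot: [-3.141, -0.001, 0.04]
force: [-0.7, 1.5, 7.8]
width: 46.7
gripper_force: 3.5
```

>>> play_rows --pt "0.45 0 0 0.2 0" --pt "0.45 0 0 0.2 0" --pt "0.45 0 0 0.2 0"

```text
clock: 5.05
eef_pos: [465.1, -98.8, 52.9]
tool_rot: [-3.141, -0.001, 0.04]
force: [-0.9, 2.2, 8.7]
width: 47.1
gripper_force: 4.5
```

>>> play_rows --pt "0.45 0 0 0.1 0" --pt "0.45 0 0 0.1 0" --pt "0.45 0 0 0.1 0"

```text
clock: 5.35
eef_pos: [465.1, -98.7, 52.0]
tool_rot: [-3.141, -0.001, 0.04]
force: [-1.7, 1.9, 10.9]
width: 47.0
gripper_force: 5.3
```

Run:
```python
from h import *
from scipy.spatial.transform import Rotation as R
s=ctrl.read_state(); T=np.eye(4); T[:3,:3]=R.from_euler("xyz",s["tool_rot"]).as_matrix(); T[:3,3]=s["eef_pos"]
print(s["eef_pos"],s["force"])
im,d=ctrl.get_image("wrist"); cv2.imwrite("pics/w3.png",im[...,::-1]); P=cloud("wrist",d,T)
c,sn=np.cos(.04),np.sin(.04); q=P-[554,-124,0]; X=q[...,0]*c+q[...,1]*sn; Y=-q[...,0]*sn+q[...,1]*c; Z=P[...,2]
for y in range(40,84,4):
    m=(d>0)&(abs(X+40)<12)&(abs(Y-y)<2); print(y,m.sum(),np.median(Z[m]).round(1) if m.any() else 0)
```

```text
[465.13733482 -98.67033864  52.01281988] [-1.65125823  1.8864359  10.87252651]
40 636 30.4
44 652 29.1
48 659 29.2
52 657 29.3
56 657 29.3
60 667 29.5
64 655 29.4
68 670 29.5
72 664 29.6
76 668 29.7
80 728 30.3
```

View pics/w3.png

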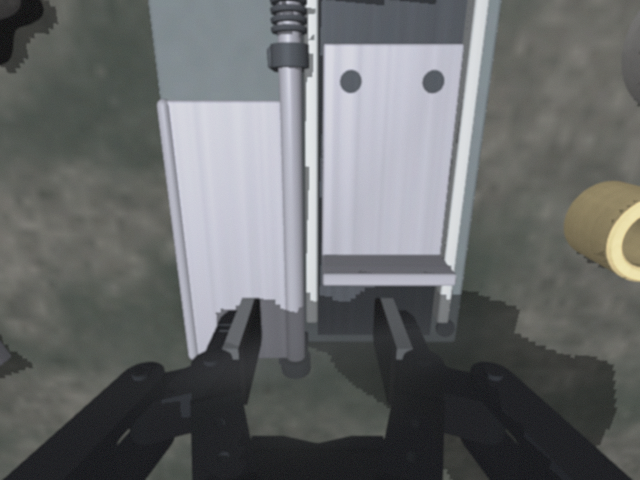

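>>> play_rows --pt "0.45 0.5 0 0 0" --pt "0.45 1 0 0 0" --pt "0.45 1.4 0 0 0" --pt "0.45 1.8 0 0 0" --pt "0.45 2.2 0 0 0" --pt "0.45 2.5 0 0 0" --pt "0.45 2.5 0 0 0"

```text
clock: 6.1
eef_pos: [484.2, -98.2, 51.2]
tool_rot: [-3.139, 0.011, 0.04]
force: [-8.6, -0.0, 12.6]
width: 47.0
gripper_force: 6.5
```

Run:
```python
from h import *
from scipy.spatial.transform import Rotation as R
s=ctrl.read_state(); T=np.eye(4); T[:3,:3]=R.from_euler("xyz",s["tool_rot"]).as_matrix(); T[:3,3]=s["eef_pos"]
im,d=ctrl.get_image("wrist"); cv2.imwrite("pics/w4.png",im[...,::-1]); P=cloud("wrist",d,T)
c,sn=np.cos(.04),np.sin(.04); q=P-[554,-124,0]; X=q[...,0]*c+q[...,1]*sn; Y=-q[...,0]*sn+q[...,1]*c; Z=P[...,2]
m=(d>0)&(abs(X+40)<45)&(abs(Y)<24)&(Z>35)&(Z<43); print(np.percentile(X[m],[2,10,50,90,98]))
for y in (44,60,76):
    m=(d>0)&(abs(X+25)<12)&(abs(Y-y)<2); print(y,m.sum(),np.median(Z[m]).round(1) if m.any() else 0)
```

```text
[-73.60641885 -62.38065724 -55.34837434 -53.49613038 -53.15918585]
44 646 28.8
60 633 28.4
76 616 27.8
```

View pics/w4.png

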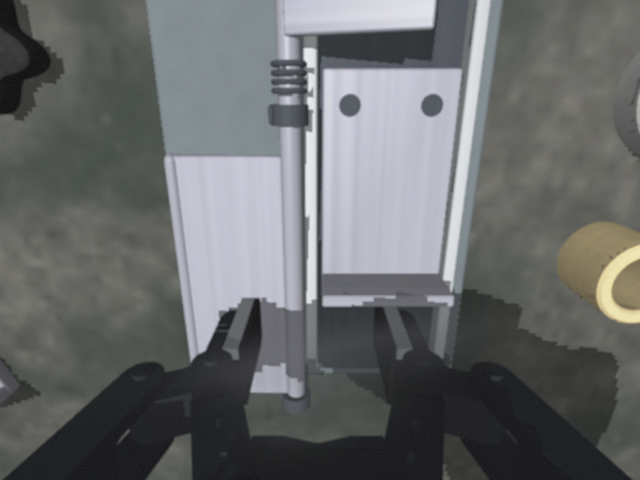

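>>> play_rows --pt "0.45 0.3 0 -0.05 0" --pt "0.45 0.6 0 -0.1 0" --pt "0.45 0.9 0 -0.1 0" --pt "0.45 1.2 0 -0.1 0" --pt "0.45 1.2 0 -0.1 0"

```text
clock: 6.65
eef_pos: [497.4, -97.9, 52.2]
tool_rot: [-3.14, 0.009, 0.04]
force: [-8.2, -0.4, 11.0]
width: 46.8
gripper_force: 5.4
```

```bash
cat > look.py <<'E'
from h import *
import sys
from scipy.spatial.transform import Rotation as R
s=ctrl.read_state(); T=np.eye(4); T[:3,:3]=R.from_euler("xyz",s["tool_rot"]).as_matrix(); T[:3,3]=s["eef_pos"]
im,d=ctrl.get_image("wrist"); cv2.imwrite(f"pics/{sys.argv[1]}.png",im[...,::-1]); P=cloud("wrist",d,T)
c,sn=np.cos(.04),np.sin(.04); q=P-[554,-124,0]; X=q[...,0]*c+q[...,1]*sn; Y=-q[...,0]*sn+q[...,1]*c; Z=P[...,2]
x0=float(sys.argv[2])
for y in(-20,-15,10,15,20):
    m=(d>0)&(abs(X-x0)<25)&(abs(Y-y)<3)&(Z>35)&(Z<43); print("lip",y,m.sum(),np.percentile(X[m],[50,98]).round(1) if m.any() else 0)
for y in (44,60,76):
    m=(d>0)&(abs(X+20)<12)&(abs(Y-y)<2); print("tail",y,m.sum(),np.median(Z[m]).round(1) if m.any() else 0)
E
python3 look.py w5 -45
```

```text
lip -20 258 [-41.4 -39.8]
lip -15 258 [-41.5 -39.9]
lip 10 252 [-41.5 -39.9]
lip 15 246 [-41.6 -40. ]
lip 20 255 [-41.6 -40.1]
tail 44 609 29.1
tail 60 612 29.5
tail 76 619 29.8
```

>>> play_rows --pt "0.45 0.3 0 0 0" --pt "0.45 0.6 0 0 0" --pt "0.45 0.9 0 0 0" --pt "0.45 1.2 0 0 0" --pt "0.45 1.5 0 0 0" --pt "0.45 1.8 0 0 0" --pt "0.45 2.0 0 0 0" --pt "0.45 2.0 0 0 0"

```text
clock: 7.5
eef_pos: [516.9, -97.4, 52.2]
tool_rot: [-3.14, 0.01, 0.039]
force: [-8.9, -1.0, 10.8]
width: 47.1
gripper_force: 5.6
```

>>> play_rows --pt "0.45 0.15 0 0 0" --pt "0.45 0.3 0 0 0" --pt "0.45 0.4 0 0 0" --pt "0.45 0.4 0 0 0"

```text
clock: 7.9
eef_pos: [520.6, -97.2, 52.2]
tool_rot: [-3.14, 0.01, 0.039]
force: [-9.3, -0.6, 12.1]
width: 47.2
gripper_force: 5.9
```

```bash
python3 look.py w6 -20
```

```text
lip -20 248 [-18.4 -16.8]
lip -15 247 [-18.5 -16.9]
lip 10 251 [-18.4 -16.9]
lip 15 251 [-18.4 -16.9]
lip 20 242 [-18.5 -16.9]
tail 44 1917 104.4
tail 60 1420 52.5
tail 76 3497 97.3
```

Near home; push in small steps until the force rises.

>>> play_rows --pt "0.45 0.1 0 0 0" --pt "0.45 0.2 0 0 0" --pt "0.45 0.2 0 0 0"

```text
clock: 8.25
eef_pos: [521.6, -97.2, 52.0]
tool_rot: [-3.14, 0.012, 0.039]
force: [-10.4, 0.3, 12.1]
width: 47.5
gripper_force: 6.8
```

>>> play_rows --pt "0.45 0.1 0 0 0" --pt "0.45 0.2 0 0 0" --pt "0.45 0.2 0 0 0"

```text
clock: 8.55
eef_pos: [521.7, -97.2, 51.9]
tool_rot: [-3.139, 0.016, 0.039]
force: [-14.6, -0.6, 15.9]
width: 47.0
gripper_force: 7.9
```

>>> play_rows --pt "0.45 0.1 0 0 0" --pt "0.45 0.2 0 0 0" --pt "0.45 0.2 0 0 0"

```text
clock: 8.85
eef_pos: [521.9, -97.2, 51.8]
tool_rot: [-3.139, 0.019, 0.038]
force: [-16.6, -1.6, 16.9]
width: 46.8
gripper_force: 10.3
```

>>> play_rows --pt "0.45 -0.5 0 0 0" --pt "0.45 -1 0 0 0" --pt "0.45 -1.5 0 0 0" --pt "0.45 -2 0 0 0" --pt "0.45 -2 0 0 0" --pt "0.45 -2 0 -0.3 0" --pt "0.45 -2 0 -0.6 0" --pt "0.45 -2 0 -1 0" --pt "0.45 -2 0 -2 0" --pt "0.45 -2 0 -3 0"

```text
clock: 9.85
eef_pos: [511.4, -97.7, 82.8]
tool_rot: [-3.141, 0.001, 0.039]
force: [-1.3, -0.9, 0.3]
width: 47.1
gripper_force: 0.0
```

>>> play_rows --pt "0.45 -1 0 -3 0" --pt "0.45 -2 0 -6 0" --pt "0.45 -2 0 -9 0" --pt "0.45 -2 0 -10 0" --pt "0.45 -2 0 -10 0" --pt "0.45 -2 0 -10 0"

```text
clock: 10.45
eef_pos: [491.5, -98.3, 181.9]
tool_rot: [-3.141, 0.001, 0.04]
force: [-1.1, 0.5, -0.3]
width: 46.9
gripper_force: 0.0
```

```bash
python3 look.py w7 -20
python3 - <<'E'
from h import *
im,d=ctrl.get_image("top"); P=cloud("top",d)
for t in("bearing","bushing","star_knob"):
    for r in ctrl.trace("top",t)[:1]:
        m=r["pixels"]&(d>0); print(t,r["confidence"],np.median(P[m],0).round())
E
```

```text
lip -20 69 [-18.3 -16.1]
lip -15 66 [-18.4 -16.1]
lip 10 75 [-18.5 -16.2]
lip 15 77 [-18.5 -16.3]
lip 20 75 [-18.5 -16.3]
tail 44 198 30.1
tail 60 200 32.4
tail 76 206 34.8
bearing 0.21 [488. -50.  36.]
star_knob 0.83 [580.  32.  15.]
```

View pics/w7.png

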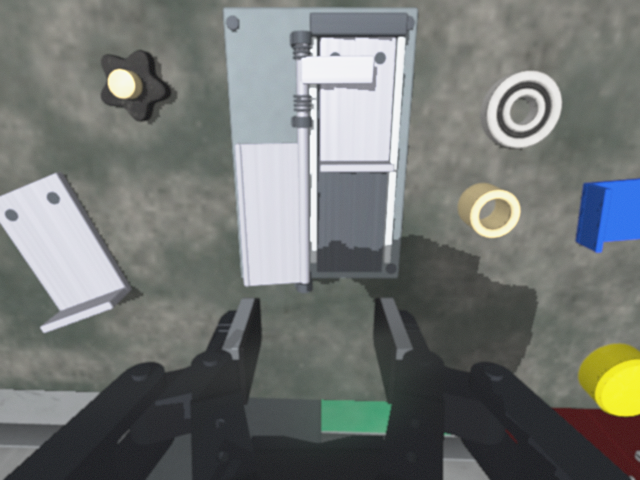

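```bash
cat >> look.py <<'E'
for y in (-18,-14,-10,10,15):
    m=(d>0)&(abs(Y-y)<2)&(X>40)&(X<90)&(Z>25)&(Z<31); n=(d>0)&(abs(Y-y)<2)&(X>50)&(X<90)&(Z>12)&(Z<16.5)
    print("stop",y,m.sum(),np.percentile(X[m],[2,10]).round(1) if m.any() else 0,"slideway seen",n.sum())
E
python3 look.py w8 -20 | grep stop
```

```text
stop -18 147 [63.9 64.9] slideway seen 0
stop -14 145 [64.  64.9] slideway seen 0
stop -10 148 [64.  64.8] slideway seen 0
stop 10 142 [63.9 64.6] slideway seen 0
stop 15 136 [64. 65.] slideway seen 0
```

```bash
python3 -c "
from cell import ctrl
print(ctrl.finish_job())"
```

```text
the job is handed in; nothing more can be done
None
```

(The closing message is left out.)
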